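# Restock the oil tins in the display tray

## Task

Put the oil tin that stands alone on the counter into the gap in the middle of the row in the wooden tray, with its red cap on the same side as the others': fully down on the tray's floor, upright and square between its neighbours. They have crept into the gap and it is too narrow as it stands; there is room once both pairs are eased back to the rack's steel end plates. Do not force, dent, lift or tip any tin, and leave the jars and the bottle alone.

Things in the scene. Friction and masses are not known exactly. Their poses are not given: they have to be found in the camera images.
- tin: the tin to put in, standing alone on the counter, cap roughly towards the robot; a slim rectangular olive-green oil tin with yellow labels, 60 (x) x 50 (y) x 75 mm high plus a red screw cap (20 mm wide, 6 mm high) on the top, 15 mm towards -x of the centre; about 0.28 kg (varies); foot edges bevelled 2 mm; origin at the centre of its underside, z up
- tin_cap (a point): centre of the top of that tin's red cap, 81 mm above its underside and 15 mm to its -x
- tray: light wooden display tray, fixed; 82 (x) x 290 (y) mm outside, 66 mm inside across; origin at the centre of its underside, the row runs along its y; floor 8 mm thick, rim 30 mm above the counter. A steel rack in it has two upright end plates 254 mm apart (tops at 66 mm); it is fixed off-centre by up to 5 mm either way along the row, differently each time and not reported.
- tray_mid (a point): middle of the tray's floor. Two tins on each side, caps to -x, loose, 0 to 11 mm short of the end plates. The gap here is 39 to 43 mm wide at the start, centred within 1 mm, 54 mm with both pairs pushed back to their plates, then up to 5 mm off-centre. Pushing a pair low down (within 30 mm of the floor) takes 2 to 6 N; pushed higher up, a tin may rock instead of slide, and rock back; at its plate the force rises sharply.
- row1: tin of the row, at the tray's +y end; same size, frame and weight range as the tin to put in; loose, standing on the tray's floor, its axes along the tray's
- row2: tin of the row, at the +y side of the middle gap; same size, frame and weight range as the tin to put in; loose, standing on the tray's floor, its axes along the tray's
- row3: tin of the row, at the -y side of the middle gap; same size, frame and weight range as the tin to put in; loose, standing on the tray's floor, its axes along the tray's
- row4: tin of the row, at the tray's -y end; same size, frame and weight range as the tin to put in; loose, standing on the tray's floor, its axes along the tray's
- jar_a: bystander: amber jar with an orange lid, 68 mm wide, 85 mm high; origin at the centre of its underside
- jar_b: bystander: terracotta-coloured jar with a white lid, 68 mm wide, 85 mm high; origin at the centre of its underside
- bottle: bystander: green glass bottle with a black cap, 74 mm wide, 220 mm high; origin at the centre of its underside
Not all that is in view belongs to the job. Leave any purple look-alike of the tin alone.

How it is judged:
On the way:
1. the tin is lifted over the row (z of tin in the frame of tray above 0.085 m and horizontal distance between tin and tray below 0.08 m), for 0.1 s.
At the end, for the whole second after the job is handed in: The tin stands in the middle gap, within 12 mm of the tray's middle along the row and 8 mm across, cap to the tray's -x. All five tins rest on the floor (undersides under 12 mm), tilted under 0.08 rad, square within 0.12 rad; the four neighbours keep their places, two on each side (y of tin in the frame of tray between -0.012 and 0.012 m and x of tin in the frame of tray between -0.008 and 0.008 m and x of tin_cap in the frame of tray below -0.003 m and z of each of tin, row1, row2, row3, row4 in the frame of tray below 0.012 m and angle between each of tin, row1, row2, row3, row4's own z axis and vertical below 0.08 rad and linear speed of each of tin, row1, row2, row3, row4 below 0.02 m/s and angle between the y axis of each of tin, row1, row2, row3, row4 and the y axis of tray, either way round below 0.12 rad and y of row1 in the frame of tray between 0.09 and 0.112 m and y of row2 in the frame of tray between 0.04 and 0.062 m and y of row3 in the frame of tray between -0.062 and -0.04 m and y of row4 in the frame of tray between -0.112 and -0.09 m); the robot touches nothing.
It fails at once if a tin of the row is lifted more than 15 mm or tipped more than about 14 degrees (z of any of row1, row2, row3, row4 in the frame of tray above 0.023 m or angle between any of row1, row2, row3, row4's own z axis and vertical above 0.25 rad).
It fails at once if a tin of the row is pressed with more than 35 N by the tin being put in or by the robot (contact force between any of tin, the fingers, the arm and row1 above 35 N or contact force between any of tin, the fingers, the arm and row2 above 35 N or contact force between any of tin, the fingers, the arm and row3 above 35 N or contact force between any of tin, the fingers, the arm and row4 above 35 N).
It fails at once if a jar or the bottle is moved more than 20 mm or tipped (distance of any of jar_a, jar_b, bottle from where it was at the start of the episode above 0.02 m or angle between any of jar_a, jar_b, bottle's own z axis and vertical above 0.2 rad).
It also fails if it takes over 58 s, if anything falls off the work surface, if the arm or the gripper's body presses on something with over 40 N, if the wrist force passes 120 N, or if a joint passes its speed limit or range.

## Robot

A 6-joint arm with a two-finger parallel gripper is mounted at the origin on the work surface. World frame = base frame: x ahead of the robot, y to its left, z up, the work surface at z = 0. Lengths are in m, angles in rad, forces in N, time in s.
With the tool pointing down it reaches from about 0.325 to 0.775 m from the base axis. Payload 5.5 kg.
Tool frame: the origin (TCP) lies midway between the tips of the shut fingers; the grasp point (between the pads) lies behind it (manip.grip_depth is the z of the grasp point in the tool frame, in m); z points along the fingers, x is the direction in which the jaws open and shut, and the axes are right-handed (so a half turn about z gives the same grasp; the last joint's range is limited). The gripper opens to 88 mm and grips with 3 to 60 N. Pads are 20 mm wide; open, the fingers measure 115 mm over their backs; the gripper's body (75 mm by 178 mm) begins 61 mm behind the grasp point.
Start: joints at [1.152, 0.091, 1.231, -0, 1.82, -0.057], TCP at [0.212, 0.561, 0.223] pointing down, gripper open.
Joint ranges: [-2.87, 2.87], [-0.86, 2.18], [0.17, 2.46], [-1.51, 4.65], [0.06, 2.69], [-2.65, 2.65]. Speed limits (rad/s): [2.57, 2.57, 3.01, 3.14, 3.14, 3.14].

## Interface

Orientations are given as a unit quaternion [w, x, y, z].
In Python, from workcell import manip, vision, ticket gives the robot as it stands. The module is installed in compiled form; this text tells all that it offers.
- The arm moves only by the tool move_arm, never from a script. Its argument "motion" is a list that holds one entry, the list of rows, each a list of 5 numbers: the opening, from 0 (shut) to 1 (fully open), then the shift along the tool's x, y, z in m, then the turn about the tool's z in rad. A call has 1 to 5 rows; each row is the pose to reach, as a shift and turn from the pose commanded when the call began, along the tool's axes at that moment; what a row does not reach only later rows make up. A row lasts 1/8 s, in which the tool goes at most 62.5 mm and 10.7 degrees, less where a joint would pass 70% of its speed; a pose out of reach is approached as far as the arm can. A call with a gripper value outside its range is refused whole. The fingers move at their own pace and stop on an object; "newtons" is the grip in N (left out, the last holds). Time passes only in rows, so rows that repeat a pose let the fingers close. It gives the time, the measured TCP pose, the force and the opening at its end, in the units of the state.
- manip.state(): the state, without advancing time (a new reading comes with each control period).
- vision.camera(name): name is "scene" or "top"; returns a dict with "color" (384x512x3 uint8, red, green, blue), "z_map" (384x512 float32, m along the optical axis (not along the pixel's ray), 0 where there is no reading), "fovy" (degrees; the focal length in pixels is half the picture's height over the tangent of half this angle, whatever the lens; pixels are square), "cx", "cy" (the principal point, pixels), "k1" (the pictures are not rectified: a ray, as slopes to the right and down, at radius r is drawn at 1 + k1 r^2 times it, then the intrinsics apply), "T" (4x4, takes a point from camera to world coordinates). Camera axes: x right, y down, z forward; pixel columns grow to the right and rows downward; lengths in m; the calibration is good to about 2 mm. A picture is of the moment at which its call begins.
- ticket.finish_job(): hands the job in, once; it reports no verdict.
The state is a dict: "time": time; "qpos": joint angles; "joint_vel": joint speeds; "joint_efforts": joint torques, N m; "tool_pos": TCP position; "ee_rot": TCP orientation; "contact_force": force on the tool from outside, world axes, zero at the start; "wrist_torque": the same for the moment, N m; "width": finger opening in m.
Only numpy, scipy, OpenCV 4.12 (cv2) and the standard library are available. Lean on these libraries where they do the work, as an engineer would, in place of code of your own. Each camera call takes 0.05 s, during which the arm holds its last target.

## Working session

There is one attempt and no reset: what is moved stays moved. The work goes in short steps, Python scripts to look and compute and a tool call to move; the robot and the scene stay as the last step left them, time stands still between calls to the robot, and variables do not carry over. Pictures are saved under pics/ and viewed, and the job is handed in when it is done.

Besides the shell and the picture viewer there is one more tool, called by a JSON object that holds its "name" and its "arguments", one argument or row to a line. move_arm: Moves the arm, as the interface text tells. Its arguments: {"type":"object","properties":{"motion":{"type":"array","items":{"type":"array","items":{"type":"array","items":{"type":"number"}}}},"newtons":{"type":"number"}},"required":["motion"]}

```bash
ls; mkdir -p pics
python3 - <<'E'
from workcell import manip, vision, ticket
import cv2,numpy as np
print(manip.state(), manip.grip_depth)
for n in("scene","top"):
    c=vision.camera(n); cv2.imwrite(f"pics/{n}0.png",c["color"][:,:,::-1]); np.savez(f"{n}0.npz",**c)
    print(n,c["fovy"],c["cx"],c["cy"],c["k1"],c["T"].round(4).tolist())
E
```

```text
pics
{'time': 0.0, 'qpos': array([ 1.15231099e+00,  9.18355498e-02,  1.23187466e+00, -2.77742646e-05,
        1.81976683e+00, -5.67016304e-02]), 'joint_vel': array([ 0.00123091, -0.00101524,  0.00025036,  0.00037468, -0.00122936,
        0.00129853]), 'joint_efforts': array([-3.68764347e-05, -4.46450472e+01, -4.06440854e+01,  6.96596573e-02,
        2.96619977e-02, -1.85947556e-04]), 'tool_pos': array([0.2122605 , 0.56089347, 0.22152716]), 'ee_rot': array([ 5.02200010e-04,  8.22784360e-01,  5.68352891e-01, -7.97310670e-04]), 'contact_force': array([0.24193085, 0.16700896, 0.10626035]), 'wrist_torque': array([-0.00326503, -0.00229689, -0.00329142]), 'width': 0.08761488430239966} -0.0187
scene 56.21596422006339 259.8506292579698 190.54097887673947 -0.08192731007001364 [[0.2366, 0.5322, -0.8129, 1.2213], [0.9714, -0.1472, 0.1864, -0.2176], [-0.0204, -0.8337, -0.5518, 0.522], [0.0, 0.0, 0.0, 1.0]]
top 55.69407575759646 255.83500251819638 187.1763230372348 -0.07825716339724048 [[0.0039, -0.9935, 0.1139, 0.4383], [-0.9999, -0.0049, -0.0089, -0.0743], [0.0094, -0.1139, -0.9935, 1.1315], [0.0, 0.0, 0.0, 1.0]]
```

View pics/scene0.png

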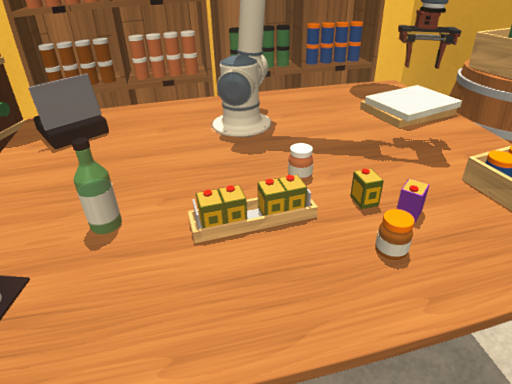

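View pics/top0.png

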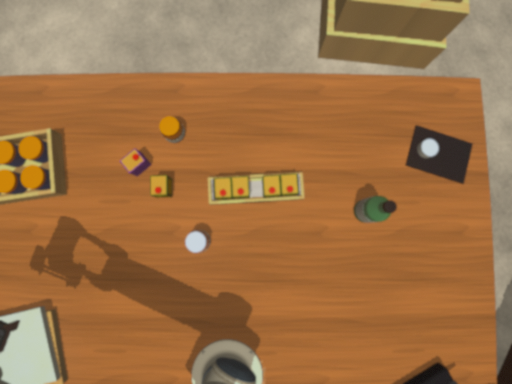

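The top view shows the lone tin at (160,186), purple decoy at (135,161), tray centred at (256,187) with red caps at about 222, 241, 269 and 290. jar_b is at (196,242), jar_a at (170,127) and the bottle at (375,208).

```bash
cat > h.py <<'E'
import cv2,numpy as np
def K(c):
    h=c["color"].shape[0]; f=h/2/np.tan(np.radians(float(c["fovy"]))/2)
    return np.array([[f,0,float(c["cx"])],[0,f,float(c["cy"])],[0,0,1]]),np.array([float(c["k1"]),0,0,0,0])
def slopes(c,uv):
    k,d=K(c); return cv2.undistortPoints(np.asarray(uv,np.float64).reshape(-1,1,2),k,d).reshape(-1,2)
def onplane(c,uv,z):
    s=slopes(c,uv); r=np.c_[s,np.ones(len(s))]@c["T"][:3,:3].T; o=c["T"][:3,3]
    return o+r*((z-o[2])/r[:,2])[:,None]
def proj(c,P):
    T=np.linalg.inv(c["T"]); k,d=K(c)
    return cv2.projectPoints(np.asarray(P,np.float64),cv2.Rodrigues(T[:3,:3])[0],T[:3,3],k,d)[0].reshape(-1,2)
def cloud(c):
    v,u=np.mgrid[:384,:512]; uv=np.c_[u.ravel(),v.ravel()]; s=slopes(c,uv); z=c["z_map"].ravel()
    P=np.c_[s*z[:,None],z]@c["T"][:3,:3].T+c["T"][:3,3]; P[z==0]=np.nan
    return P.reshape(384,512,3)
def red(c):
    h=cv2.cvtColor(c["color"],cv2.COLOR_RGB2HSV); m=(((h[...,0]<5)|(h[...,0]>174))&(h[...,1]>190)&(h[...,2]>110)).astype(np.uint8)
    n,l,st,ce=cv2.connectedComponentsWithStats(m); return [(ce[i],st[i]) for i in range(1,n) if st[i][4]>8]
E
python3 - <<'E'
from h import *
for n in("top","scene"):
    c=dict(np.load(n+"0.npz"));C=cloud(c)
    for ce,st in red(c):
        u,v=ce.round().astype(int)
        print(n,ce.round(1),st[4],"pl81",onplane(c,[ce],.081)[0].round(4),"pl89",onplane(c,[ce],.089)[0].round(4),"z",C[v,u].round(3))
c=dict(np.load("top0.npz"));im=c["color"][:,:,::-1]
a=cv2.resize(im[155:215,140:320],None,fx=4.4,fy=4.4,interpolation=cv2.INTER_CUBIC);cv2.imwrite("pics/topz.png",a)
c=dict(np.load("scene0.npz"));im=c["color"][:,:,::-1]
a=cv2.resize(im[140:250,180:440],None,fx=3,fy=3,interpolation=cv2.INTER_CUBIC);cv2.imwrite("pics/scz.png",a)
E
```

```text
top [135.6 156.1] 9 pl81 [0.6495 0.2723 0.081 ] pl89 [0.6478 0.2696 0.089 ] z [0.649 0.27  0.085]
scene [365.1 170.8] 26 pl81 [0.5556 0.197  0.081 ] pl89 [0.5676 0.1895 0.089 ] z [0.557 0.196 0.081]
scene [289.8 177.4] 29 pl81 [0.5364 0.0124 0.081 ] pl89 [0.5488 0.0083 0.089 ] z [0.544 0.01  0.087]
scene [269.  181.2] 30 pl81 [ 0.5395 -0.039   0.081 ] pl89 [ 0.5518 -0.0422  0.089 ] z [ 0.549 -0.042  0.088]
scene [230. 188.] 31 pl81 [ 0.5436 -0.1311  0.081 ] pl89 [ 0.5559 -0.1326  0.089 ] z [ 0.556 -0.133  0.089]
scene [413.5 188.1] 31 pl81 [0.6539 0.2665 0.081 ] pl89 [0.6642 0.2577 0.089 ] z [0.652 0.267 0.08 ]
scene [207.1 192.4] 34 pl81 [ 0.5477 -0.1833  0.081 ] pl89 [ 0.5599 -0.1839  0.089 ] z [ 0.558 -0.184  0.089]
```

View pics/topz.png

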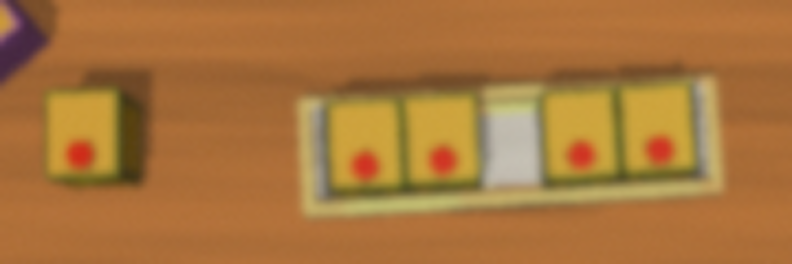

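View pics/scz.png

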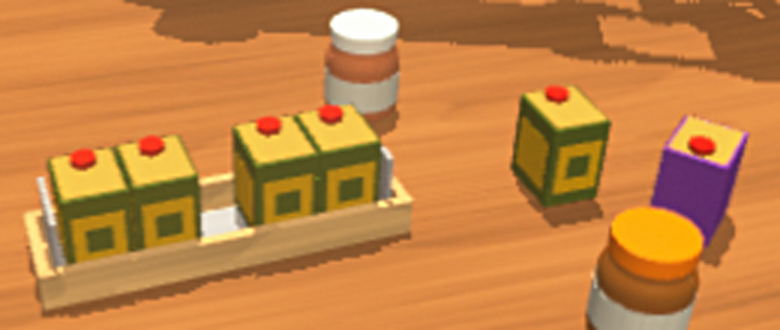

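```bash
cat > meas.py <<'E'
from h import *
def comps(m,mn):
    n,l,st,ce=cv2.connectedComponentsWithStats(m.astype(np.uint8)); return [(l==i,ce[i],st[i]) for i in range(1,n) if st[i][4]>mn]
def caps(c,box):
    x0,x1,y0,y1=box
    im=c["color"].astype(np.float32)[y0:y1,x0:x1]
    im=cv2.resize(im,None,fx=4,fy=4,interpolation=cv2.INTER_CUBIC)
    m=(im[...,0]-im[...,1]>75)&(im[...,0]>140)&(im[...,1]<110)
    return [( (ce+0.5)/4-0.5+[x0,y0],st[4]/16) for _,ce,st in comps(m,60)]
def tops(c,box,zc):
    x0,x1,y0,y1=box
    im=cv2.resize(c["color"][y0:y1,x0:x1],None,fx=4,fy=4,interpolation=cv2.INTER_CUBIC)
    h=cv2.cvtColor(im,cv2.COLOR_RGB2HSV)
    m=((h[...,0]>18)&(h[...,0]<32)&(h[...,1]>140)&(h[...,2]>140))|((h[...,0]<9)&(h[...,1]>170))
    m=cv2.erode(m.astype(np.uint8),np.ones((3,3)))
    out=[]
    for q,ce,st in comps(m,900):
        ct=max(cv2.findContours(q.astype(np.uint8),0,1)[0],key=len).reshape(-1,2)
        P=onplane(c,(ct+.5)/4-.5+[x0,y0],zc)
        out.append((cv2.minAreaRect((P[:,:2]*1000).astype(np.float32)),st[4]))
    return out
E
python3 - <<'E'
from meas import *
t=dict(np.load("top0.npz"));s=dict(np.load("scene0.npz"))
for box,z in(((140,185,165,210),.081),((200,310,165,210),.089)):
    for ce,a in caps(t,box): print("topcap",ce.round(1),a,onplane(t,[ce],z)[0].round(4))
    for r,a in tops(t,box,z-.006): print("  top",np.round(r[0],1),np.round(r[1],1),round(r[2],1),a)
for box,z in(((350,385,160,215),.081),((185,320,165,245),.089)):
    for ce,a in caps(s,box): print("scenecap",ce.round(1),a,onplane(s,[ce],z)[0].round(4))
# tray: z 24-36 points
for c,n in((t,"top"),(s,"scene")):
    C=cloud(c); 
    g=(abs(C[...,0]-.57)<.08)&(abs(C[...,1]+.08)<.2)
    for lo,hi in((.015,.04),(.024,.036)):
        m=g&(C[...,2]>lo)&(C[...,2]<hi); print(n,lo,m.sum(),[np.round(q,1) for q in cv2.minAreaRect((C[m][:,:2]*1000).astype(np.float32))])
    print("jars/others")
    m=(C[...,2]>.04)&(C[...,0]>.3)&(C[...,0]<.8)&(abs(C[...,1])<.45)
    for q,ce,st in comps(m,30): print(ce.round(),st[4],np.nanmedian(C[q],0).round(3),C[q][:,2].max().round(3))
E
```

```text
topcap [157.8 189.7] 33.875 [0.5498 0.2021 0.081 ]
  top [565.2 204.4] [58.4 46.8] 2.2 3671
topcap [289.5 188.7] 30.0625 [ 0.5538 -0.181   0.089 ]
topcap [271.6 189.8] 27.8125 [ 0.5504 -0.1293  0.089 ]
topcap [240.2 191. ] 29.25 [ 0.5464 -0.0386  0.089 ]
topcap [222.6 192.3] 29.625 [0.5425 0.0122 0.089 ]
  top [ 571.3 -179.8] [59. 45.] 3.6 3801
  top [ 567.1 -128.5] [58.8 45.7] 4.8 3927
  top [562.6 -37.2] [57.8 48. ] 0.3 3838
  top [559.8  13.3] [59.1 45.9] 3.4 3871
scenecap [365.  170.8] 38.5625 [0.5555 0.1969 0.081 ]
scenecap [289.7 177.5] 41.625 [0.5487 0.0079 0.089 ]
scenecap [269.  181.3] 43.125 [ 0.5523 -0.0423  0.089 ]
scenecap [229.9 188.1] 47.375 [ 0.5561 -0.1328  0.089 ]
scenecap [207.1 192.5] 48.625 [ 0.5602 -0.1841  0.089 ]
top 0.015 627 [array([561.9, -82.2]), array([ 83.5, 290.8]), np.float64(3.6)]
top 0.024 554 [array([561.9, -82.2]), array([ 83.5, 290.8]), np.float64(3.6)]
jars/others
[171. 128.] 459 [0.736 0.17  0.085] 0.092
[134. 161.] 415 [0.636 0.28  0.076] 0.085
[160. 186.] 424 [0.562 0.198 0.076] 0.086
[281. 185.] 817 [ 0.565 -0.157  0.084] 0.095
[230. 188.] 805 [ 0.556 -0.009  0.084] 0.093
[375. 209.] 795 [ 0.493 -0.409  0.149] 0.226
[197. 241.] 410 [0.403 0.084 0.086] 0.092
scene 0.015 1617 [array([564.9, -86. ]), array([ 86.3, 288.3]), np.float64(3.8)]
scene 0.024 1000 [array([564.7, -86. ]), array([ 86.1, 288.3]), np.float64(3.8)]
jars/others
[ 94. 183.] 2155 [ 0.521 -0.419  0.127] 0.221
[300. 156.] 540 [0.422 0.079 0.071] 0.087
[367. 181.] 629 [0.582 0.192 0.069] 0.081
[282. 192.] 1423 [ 0.586 -0.019  0.077] 0.09
[413. 193.] 626 [0.652 0.269 0.072] 0.083
[220. 204.] 1513 [ 0.594 -0.16   0.078] 0.09
[396. 227.] 1048 [0.757 0.162 0.075] 0.086
```

{"name": "move_arm", "arguments": {
  "motion": [
    [[0,-0.037,0.043,0,0.17],[0,-0.074,0.086,0,0.34],[0,-0.111,0.129,0,0.51],[0,-0.148,0.172,0,0.68],[0,-0.185,0.215,0,0.85]]
  ]
}}

```text
time: 0.72
tool_pos: [0.3484, 0.3103, 0.2222]
ee_rot: [0.0, 0.984, 0.176, -0.0]
contact_force: [1.3, 0.0, -0.7]
width: 0.0412
```

```bash
cat >> h.py <<'E'
def st():
    from workcell import manip
    from scipy.spatial.transform import Rotation as R
    s=manip.state(); q=s["ee_rot"]; M=R.from_quat(q[[1,2,3,0]]).as_matrix()
    return s,M
def go(x,y,z,ang):
    s,M=st(); d=M.T@(np.array([x,y,z])-s["tool_pos"]); a=np.arctan2(M[1,0],M[0,0])
    print("t",round(s["time"],3),"pos",s["tool_pos"].round(4),"ang",round(a,4),"tilt",M[:,2].round(3),"w",round(s["width"],4),"F",s["contact_force"].round(2),"-> shift",d.round(4),"turn",round(a-ang,4))
E
python3 -c "
from h import *
go(.564,-.085,.13,.061)"
```

```text
t 0.725 pos [0.3484 0.3103 0.2222] ang 0.3537 tilt [-0. -0. -1.] w 0.0412 F [ 1.25  0.03 -0.75] -> shift [0.0654 0.4455 0.0923] turn 0.2927
```

{"name": "move_arm", "arguments": {
  "motion": [
    [[0,0.008,0.056,0,0.07],[0,0.016,0.112,0,0.14],[0,0.024,0.168,0.0,0.21],[0,0.032,0.224,0,0.293],[0,0.04,0.28,0.0,0.293]]
  ]
}}

```text
time: 1.35
tool_pos: [0.4842, 0.0622, 0.2223]
ee_rot: [-0.0, 0.999, 0.033, -0.0]
contact_force: [-0.2, 0.4, -0.1]
width: 0.0007
```

```bash
python3 -c "
from h import *
go(.564,-.085,.13,.061)"
```

```text
t 1.35 pos [0.4842 0.0622 0.2223] ang 0.065 tilt [-0.  0. -1.] w 0.0007 F [-0.22  0.36 -0.11] -> shift [0.07   0.152  0.0923] turn 0.004
```

{"name": "move_arm", "arguments": {
  "motion": [
    [[0,0.024,0.051,0.03,0],[0,0.048,0.1,0.06,0.0],[0,0.07,0.152,0.092,0],[0,0.07,0.152,0.092,0]]
  ]
}}

```text
time: 1.85
tool_pos: [0.5624, -0.0858, 0.1258]
ee_rot: [-0.001, 1.0, 0.031, -0.004]
contact_force: [-0.4, 0.2, 0.2]
width: 0.0007
```

Run:
```python
from meas import *
from workcell import vision
go(.564,-.085,.13,.061)
for n in("scene","top"):
    c=vision.camera(n); np.savez(n+"1.npz",**c)
    im=c["color"][:,:,::-1]
    if n=="scene": a=im[60:250,170:430]
    else: a=im[140:240,180:340]
    cv2.imwrite(f"pics/{n}1.png",cv2.resize(a,None,fx=3,fy=3,interpolation=cv2.INTER_CUBIC))
    print(proj(c,[[.564,-.085,.13]]))
```

```text
t 1.85 pos [ 0.5624 -0.0858  0.1258] ang 0.0619 tilt [-0.008  0.001 -1.   ] w 0.0007 F [-0.41  0.19  0.23] -> shift [ 0.0016 -0.0008 -0.0042] turn 0.0009
[[251.1567464  170.82892642]]
[[256.46838231 183.29693056]]
```

View pics/scene1.png

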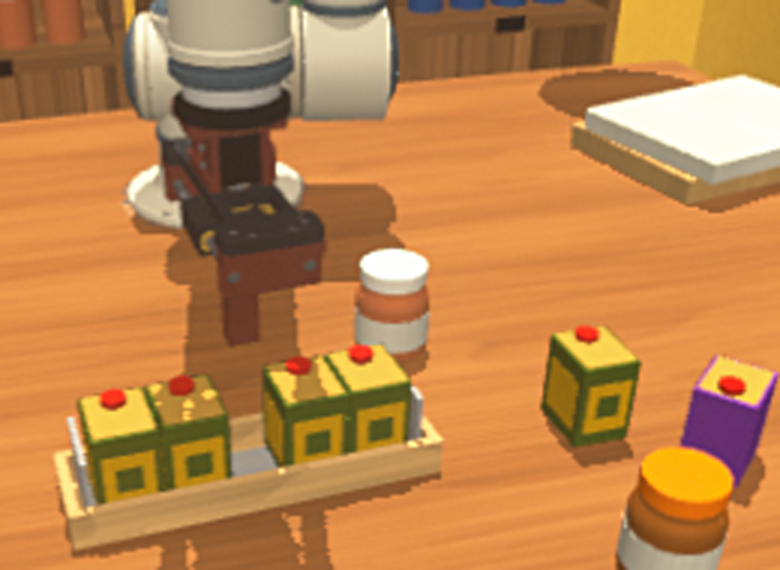

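View pics/top1.png

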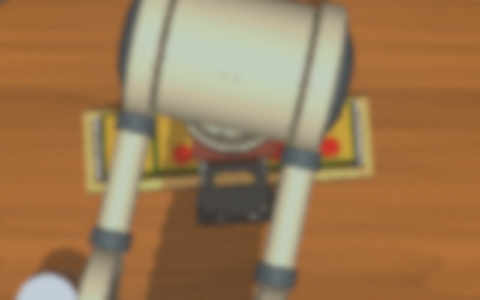

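Run:
```python
from meas import *
c=dict(np.load("scene1.npz"))
p=np.array([.5624,-.0858,.1258]);a=.062;ex=np.array([np.cos(a),np.sin(a),0]);ey=np.array([-np.sin(a),np.cos(a),0])
im=cv2.resize(c["color"][120:200,220:290,::-1],None,fx=8,fy=8,interpolation=cv2.INTER_CUBIC)
for sx in(-.0135,.0135):
  for sy in(-.01,.01):
    for z in(0,.02):
      q=proj(c,[p+ex*sx+ey*sy+[0,0,z]])[0];u=((q-[220,120]+.5)*8).astype(int);cv2.circle(im,tuple(u),3,(0,255,0) if sx>0 else (255,255,0),-1)
cv2.imwrite("pics/f1.png",im)
C=cloud(c);m=(C[...,2]>.124)&(C[...,2]<.165)&(abs(C[...,1]+.085)<.03)&(abs(C[...,0]-.57)<.03);print(m.sum(),np.nanmin(C[m],0),np.nanmax(C[m],0),np.nanmedian(C[m],0))
```

```text
181 [ 0.55267792 -0.09969361  0.12553247] [ 0.57524335 -0.0772529   0.16469212] [ 0.57104915 -0.08908465  0.14506762]
```

View pics/f1.png

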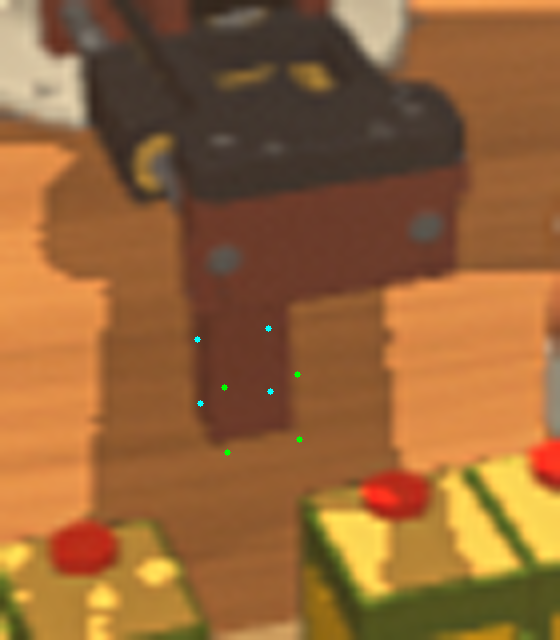

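```bash
cat > fing.py <<'E'
from meas import *
from workcell import vision
import sys
go(.566,-.0845,.1,.061)
s,M=st();p=s["tool_pos"];a=np.arctan2(M[1,0],M[0,0])
c=vision.camera("scene");np.savez("sceneF.npz",**c)
ex=np.array([np.cos(a),np.sin(a),0]);ey=np.array([-np.sin(a),np.cos(a),0])
im=cv2.resize(c["color"][120:220,220:310,::-1],None,fx=6,fy=6,interpolation=cv2.INTER_CUBIC)
for sx in(-.0135,.0135):
  for sy in(-.01,.01):
    for z in(0,.02):
      q=proj(c,[p+ex*sx+ey*sy+[0,0,z]])[0];u=((q-[220,120]+.5)*6).astype(int);cv2.circle(im,tuple(u),2,(0,255,0) if sx>0 else (255,255,0),-1)
cv2.imwrite(sys.argv[1],im)
E
python3 fing.py pics/f2.png
```

```text
t 1.95 pos [ 0.5632 -0.0834  0.1296] ang 0.0647 tilt [-0.002  0.001 -1.   ] w 0.0008 F [0.63 1.75 0.6 ] -> shift [0.0028 0.0013 0.0296] turn 0.0037
```

View pics/f2.png

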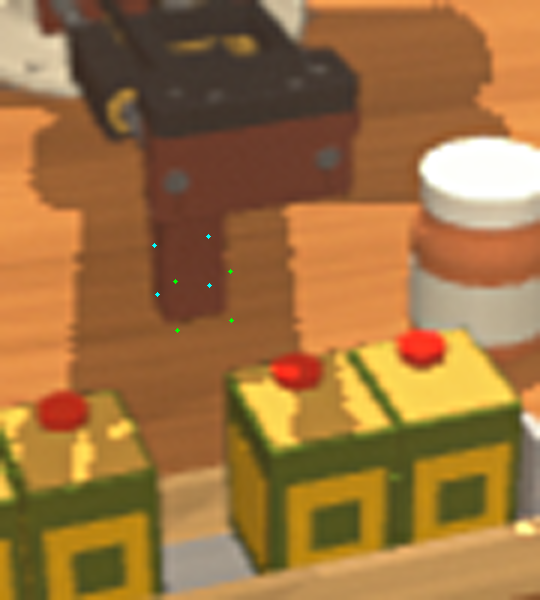

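{"name": "move_arm", "arguments": {
  "motion": [
    [[0,0.002,0.0,0.02,0],[0,0.002,0,0.04,0],[0,0.002,0,0.055,0],[0,0.002,0,0.055,0]]
  ]
}}

```text
time: 2.5
tool_pos: [0.5644, -0.0824, 0.0733]
ee_rot: [-0.0, 0.999, 0.033, -0.002]
contact_force: [-0.1, -1.0, 0.1]
width: 0.0002
```

```bash
python3 fing.py pics/f3.png
```

```text
t 2.5 pos [ 0.5644 -0.0824  0.0733] ang 0.0665 tilt [-0.004  0.001 -1.   ] w 0.0002 F [-0.1  -1.    0.09] -> shift [ 0.0013  0.0022 -0.0267] turn 0.0055
```

View pics/f3.png

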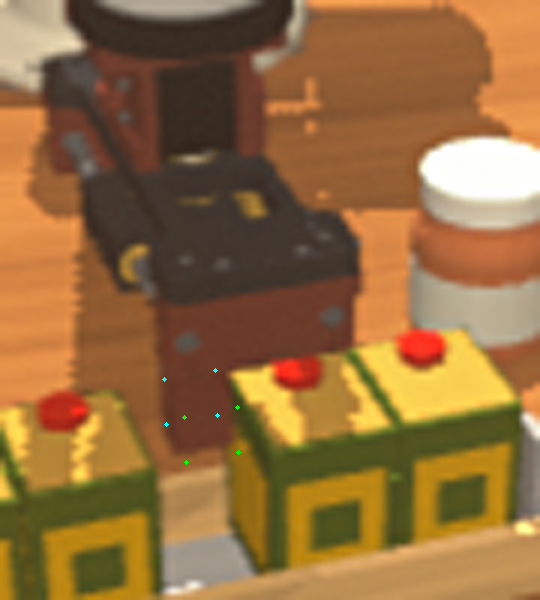

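{"name": "move_arm", "arguments": {
  "motion": [
    [[0,0.001,0.002,0.01,0],[0,0.001,0.002,0.025,0],[0,0.001,0.002,0.038,0],[0,0.001,0.002,0.05,0],[0,0.001,0.002,0.05,0]]
  ]
}}

```text
time: 3.18
tool_pos: [0.5658, -0.0847, 0.0239]
ee_rot: [-0.0, 0.999, 0.033, -0.001]
contact_force: [0.3, -0.4, 0.2]
width: 0.0003
```

```bash
python3 fing.py pics/f4.png;sleep 0; python3 -c "
from h import *
go(.566,-.0845,.02,.061)"
```

```text
t 3.175 pos [ 0.5658 -0.0847  0.0239] ang 0.066 tilt [-0.003  0.001 -1.   ] w 0.0003 F [ 0.34 -0.4   0.23] -> shift [-0.     -0.0003 -0.0761] turn 0.005
t 3.225 pos [ 0.5664 -0.0848  0.0249] ang 0.066 tilt [-0.001  0.    -1.   ] w 0.0007 F [-0.18 -0.37 -0.72] -> shift [-0.0004 -0.0003  0.0049] turn 0.005
```

View pics/f4.png

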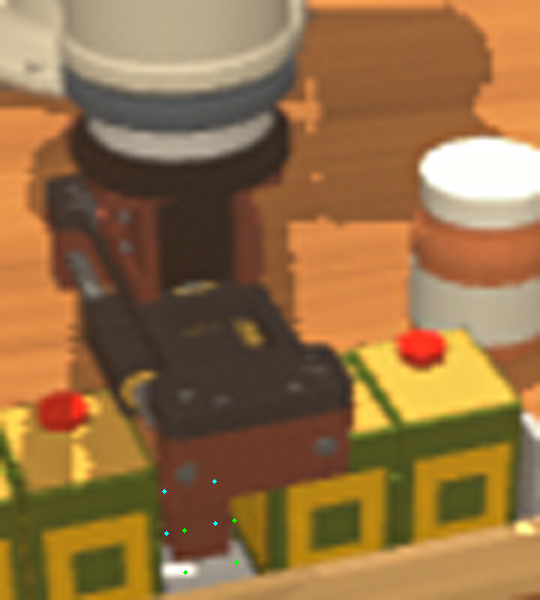

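{"name": "move_arm", "arguments": {
  "motion": [
    [[0,0,-0.003,0,-0.005],[0,0,-0.005,0,-0.005],[0,0,-0.007,0,-0.005],[0,0,-0.009,0,-0.005],[0,0,-0.01,0,-0.005]]
  ]
}}

```text
time: 3.85
tool_pos: [0.5662, -0.0749, 0.0258]
ee_rot: [0.0, 0.999, 0.036, 0.0]
contact_force: [0.6, -1.5, 0.8]
width: 0.0006
```

{"name": "move_arm", "arguments": {
  "motion": [
    [[0,0,-0.001,0,0],[0,0,-0.002,0,0],[0,0,-0.003,0,0]]
  ]
}}

```text
time: 4.22
tool_pos: [0.5661, -0.0724, 0.0258]
ee_rot: [0.0, 0.999, 0.035, 0.0]
contact_force: [1.1, -3.5, 0.6]
width: 0.0008
```

{"name": "move_arm", "arguments": {
  "motion": [
    [[0,0,-0.001,0,0.009],[0,0,-0.002,0,0.009],[0,0,-0.003,0,0.009]]
  ]
}}

```text
time: 4.6
tool_pos: [0.5658, -0.0691, 0.0258]
ee_rot: [0.0, 1.0, 0.031, 0.0]
contact_force: [-0.2, -3.1, 1.4]
width: 0.0004
```

{"name": "move_arm", "arguments": {
  "motion": [
    [[0,0,-0.001,0,0],[0,0,-0.002,0,0]]
  ]
}}

```text
time: 4.85
tool_pos: [0.5656, -0.0688, 0.0258]
ee_rot: [0.002, 1.0, 0.031, 0.0]
contact_force: [-1.0, -13.3, 0.5]
width: 0.0004
```

{"name": "move_arm", "arguments": {
  "motion": [
    [[0,0,0,0,0]]
  ]
}}

```text
time: 4.97
tool_pos: [0.5655, -0.0688, 0.0258]
ee_rot: [0.002, 1.0, 0.03, -0.0]
contact_force: [0.4, -11.1, 1.1]
width: 0.0003
```

{"name": "move_arm", "arguments": {
  "motion": [
    [[0,0,-0.0005,0,0],[0,0,-0.0005,0,0]]
  ]
}}

```text
time: 5.22
tool_pos: [0.5655, -0.0688, 0.0258]
ee_rot: [0.002, 1.0, 0.03, 0.0]
contact_force: [-0.1, -13.5, 1.5]
width: 0.0006
```

{"name": "move_arm", "arguments": {
  "motion": [
    [[0,0,0.004,0,0],[0,0,0.009,0,0],[0,0,0.014,0,0],[0,0,0.019,0,0],[0,0,0.023,0,0]]
  ]
}}

```text
time: 5.85
tool_pos: [0.567, -0.0896, 0.0256]
ee_rot: [-0.0, 1.0, 0.031, -0.0]
contact_force: [0.3, 0.8, -0.1]
width: 0.0
```

{"name": "move_arm", "arguments": {
  "motion": [
    [[0,0,0.001,0,0],[0,0,0.002,0,0],[0,0,0.003,0,0],[0,0,0.004,0,0]]
  ]
}}

```text
time: 6.35
tool_pos: [0.5673, -0.0934, 0.0257]
ee_rot: [-0.0, 1.0, 0.031, 0.0]
contact_force: [-0.1, -0.6, -0.4]
width: 0.0003
```

{"name": "move_arm", "arguments": {
  "motion": [
    [[0,0,0.001,0,0],[0,0,0.002,0,0],[0,0,0.003,0,0],[0,0,0.004,0,0]]
  ]
}}

```text
time: 6.85
tool_pos: [0.5675, -0.0969, 0.0257]
ee_rot: [-0.0, 1.0, 0.031, 0.0]
contact_force: [1.4, 3.5, 0.6]
width: 0.0006
```

{"name": "move_arm", "arguments": {
  "motion": [
    [[0,0,0.001,0,0],[0,0,0.002,0,0]]
  ]
}}

```text
time: 7.1
tool_pos: [0.5676, -0.0992, 0.0257]
ee_rot: [-0.0, 1.0, 0.031, 0.0]
contact_force: [-0.3, 3.8, 0.6]
width: 0.0007
```

Sliding at about 4 N; expected stop is near y ≈ -0.102.

{"name": "move_arm", "arguments": {
  "motion": [
    [[0,0,0.001,0,0],[0,0,0.002,0,0]]
  ]
}}

```text
time: 7.35
tool_pos: [0.5676, -0.1, 0.0257]
ee_rot: [-0.001, 1.0, 0.031, -0.0]
contact_force: [-0.8, 12.2, 3.0]
width: 0.0
```

{"name": "move_arm", "arguments": {
  "motion": [
    [[0,0,0.001,0,0],[0,0,0.0015,0,0]]
  ]
}}

```text
time: 7.6
tool_pos: [0.5676, -0.0998, 0.0257]
ee_rot: [-0.003, 0.999, 0.032, -0.0]
contact_force: [-2.9, 16.5, 4.1]
width: 0.0005
```

{"name": "move_arm", "arguments": {
  "motion": [
    [[0,0,-0.006,0,0],[0,0,-0.012,0,0],[0,0,-0.017,-0.015,0],[0,0,-0.017,-0.055,0],[0,0,-0.017,-0.1,0]]
  ]
}}

```text
time: 8.22
tool_pos: [0.5664, -0.086, 0.1272]
ee_rot: [0.0, 1.0, 0.031, -0.0]
contact_force: [-0.0, -0.3, 0.9]
width: 0.0004
```

```bash
python3 -c "
from h import *
go(.566,.199,.17,.061)"
```

```text
t 8.225 pos [ 0.5664 -0.086   0.1272] ang 0.0617 tilt [-0.001 -0.    -1.   ] w 0.0004 F [-0.02 -0.3   0.87] -> shift [ 0.0172 -0.2845 -0.0429] turn 0.0007
```

{"name": "move_arm", "arguments": {
  "motion": [
    [[0,0.002,-0.03,-0.04,-0.15],[0,0.006,-0.09,-0.04,-0.33],[0,0.01,-0.15,-0.04,-0.51],[0,0.014,-0.21,-0.04,-0.69],[0.5,0.018,-0.27,-0.04,-0.87]]
  ]
}}

```text
time: 8.85
tool_pos: [0.568, 0.1863, 0.1672]
ee_rot: [0.001, 0.892, 0.452, 0.001]
contact_force: [1.0, 0.1, 0.4]
width: 0.0075
```

```bash
python3 -c "
from h import *
go(.5677,.2003,.17,1.631)"
```

```text
t 8.85 pos [0.568  0.1863 0.1672] ang 0.9373 tilt [ 0.002 -0.    -1.   ] w 0.0075 F [0.97 0.1  0.37] -> shift [ 0.0111 -0.0085 -0.0028] turn -0.6937
```

{"name": "move_arm", "arguments": {
  "motion": [
    [[1,0.011,-0.008,0,-0.17],[1,0.011,-0.008,0,-0.35],[1,0.011,-0.008,0,-0.53],[1,0.011,-0.008,0.0,-0.694],[1,0.011,-0.008,0,-0.694]]
  ]
}}

```text
time: 9.48
tool_pos: [0.5684, 0.1982, 0.1668]
ee_rot: [0.001, 0.688, 0.726, 0.0]
contact_force: [-0.5, 0.1, -0.6]
width: 0.057
```

Run:
```python
from meas import *
from workcell import vision
go(.5677,.2003,.025,1.631)
for n in("scene","top"):
    c=vision.camera(n); np.savez(n+"2.npz",**c)
    im=c["color"][:,:,::-1]
    a=im[60:250,180:440] if n=="scene" else im[110:240,130:320]
    cv2.imwrite(f"pics/{n}2.png",cv2.resize(a,None,fx=3,fy=3,interpolation=cv2.INTER_CUBIC))
    if n=="top":
        for r,a in tops(c,(200,310,165,210),.083): print("  top",np.round(r[0],1),np.round(r[1],1),round(r[2],1),a)
    box=(185,320,165,245) if n=="scene" else (200,310,165,210)
    for ce,a in caps(c,box): print(n,ce.round(1),a,onplane(c,[ce],.089)[0].round(4))
```

```text
t 9.475 pos [0.5684 0.1982 0.1668] ang 1.6242 tilt [ 0.001 -0.    -1.   ] w 0.057 F [-0.51  0.07 -0.6 ] -> shift [ 0.0022 -0.0008  0.1418] turn -0.0068
scene [300.9 165.5] 21.5 [0.5027 0.0512 0.089 ]
scene [291.6 177. ] 43.125 [0.5481 0.0128 0.089 ]
scene [271.6 180.8] 45.5 [ 0.5515 -0.0359  0.089 ]
scene [227.1 188.6] 46.875 [ 0.5566 -0.1393  0.089 ]
scene [205.  192.9] 48.0625 [ 0.5605 -0.1886  0.089 ]
  top [ 569.4 -159.5] [58.5 95.1] 4.3 7799
  top [561.   -7.4] [58.3 95.5] 3.7 7558
top [291.1 188.6] 30.8125 [ 0.5543 -0.1857  0.089 ]
top [274.  189.8] 29.4375 [ 0.5506 -0.1361  0.089 ]
top [238.  191.2] 32.0625 [ 0.5459 -0.0324  0.089 ]
top [220.8 192.3] 31.6875 [0.5424 0.0174 0.089 ]
```

View pics/scene2.png

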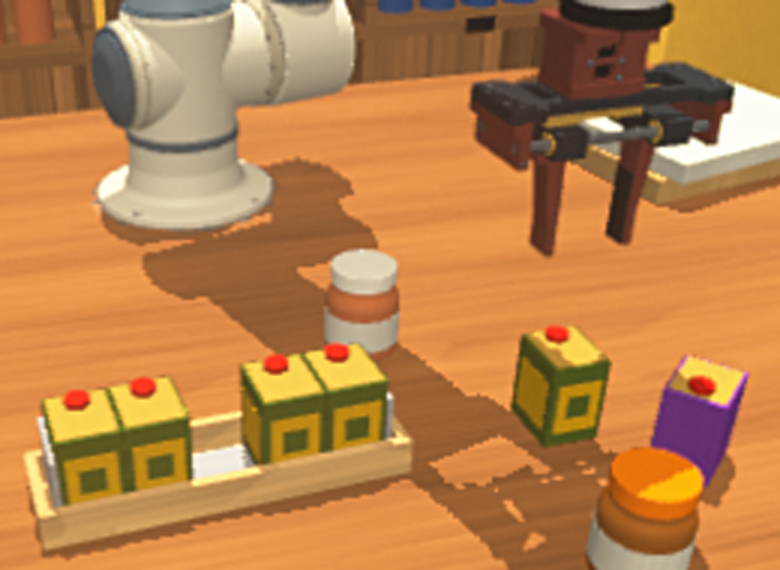

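View pics/top2.png

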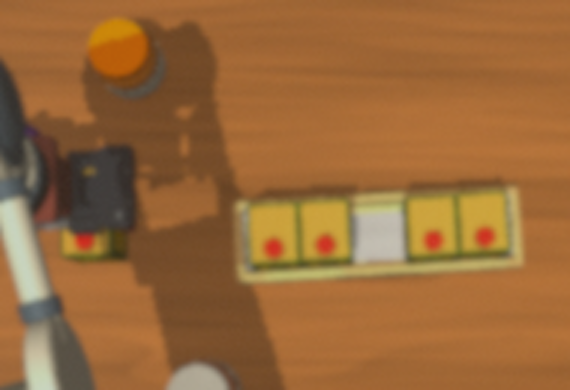

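{"name": "move_arm", "arguments": {
  "motion": [
    [[1,0.002,0,0.02,-0.007],[1,0.002,0,0.04,-0.007],[1,0.002,0,0.05,-0.007],[1,0.002,0,0.06,-0.007]]
  ]
}}

```text
time: 10.07
tool_pos: [0.5677, 0.2002, 0.1043]
ee_rot: [-0.0, 0.685, 0.729, -0.001]
contact_force: [-0.3, 0.5, -0.4]
width: 0.0878
```

```bash
python3 -c "
from h import *
go(.5677,.2003,.025,1.631)"
```

```text
t 10.075 pos [0.5677 0.2002 0.1043] ang 1.6327 tilt [-0.001 -0.    -1.   ] w 0.0878 F [-0.32  0.55 -0.4 ] -> shift [0.0002 0.0001 0.0793] turn 0.0017
```

{"name": "move_arm", "arguments": {
  "motion": [
    [[1,0,0,0.03,0],[1,0,0,0.06,0],[1,0,0,0.079,0],[0.6,0,0,0.079,0],[0.5,0,0,0.079,0]]
  ],
  "newtons": 5
}}

```text
time: 10.7
tool_pos: [0.5688, 0.2005, 0.028]
ee_rot: [0.0, 0.685, 0.729, 0.001]
contact_force: [0.6, -0.4, 0.2]
width: 0.0711
```

{"name": "move_arm", "arguments": {
  "motion": [
    [[0.4,0,0,0,0],[0.4,0,0,0,0],[0.4,0,0,0,0],[0.4,0,0,0,0],[0.4,0,0,0,0]]
  ],
  "newtons": 5
}}

```text
time: 11.32
tool_pos: [0.5686, 0.2009, 0.0279]
ee_rot: [0.0, 0.685, 0.729, 0.001]
contact_force: [-0.9, 2.2, 5.5]
width: 0.0506
```

{"name": "move_arm", "arguments": {
  "motion": [
    [[1,0,0,0,0],[1,0,0,0,0],[1,0,0,-0.005,0],[1,0,0,-0.035,0],[1,0,0,-0.08,0]]
  ]
}}

```text
time: 11.95
tool_pos: [0.5669, 0.1998, 0.1056]
ee_rot: [-0.001, 0.685, 0.729, -0.002]
contact_force: [0.1, -0.1, 1.1]
width: 0.0877
```

{"name": "move_arm", "arguments": {
  "motion": [
    [[1,0,0,0,0.17],[1,0,0,0,0.35],[1,0,0,0,0.53],[1,0,0,0,0.71],[1,0,0,0,0.89]]
  ]
}}

```text
time: 12.58
tool_pos: [0.568, 0.2001, 0.1067]
ee_rot: [0.0, 0.933, 0.36, -0.0]
contact_force: [-0.1, -0.4, 0.3]
width: 0.0878
```

{"name": "move_arm", "arguments": {
  "motion": [
    [[1,0,0,0,0.18],[1,0,0,0,0.36],[1,0,0,0,0.54],[1,0,0,0,0.681],[1,0,0,0,0.681]]
  ]
}}

```text
time: 13.2
tool_pos: [0.568, 0.2001, 0.1067]
ee_rot: [0.0, 1.0, 0.032, -0.0]
contact_force: [0.7, -0.5, 0.3]
width: 0.0879
```

```bash
python3 -c "
from h import *
go(.5687,.2007,.035,.061)"
```

```text
t 13.2 pos [0.568  0.2001 0.1067] ang 0.0632 tilt [-0. -0. -1.] w 0.0879 F [ 0.68 -0.5   0.3 ] -> shift [ 0.0007 -0.0005  0.0717] turn 0.0022
```

{"name": "move_arm", "arguments": {
  "motion": [
    [[1,0.0005,-0.0005,0.03,0.002],[1,0.0005,-0.0005,0.06,0.002],[1,0.0005,-0.0005,0.072,0.002],[0.7,0.0005,-0.0005,0.072,0.002],[0.6,0.0005,-0.0005,0.072,0.002]]
  ],
  "newtons": 5
}}

```text
time: 13.82
tool_pos: [0.5693, 0.2011, 0.0363]
ee_rot: [-0.0, 1.0, 0.03, 0.001]
contact_force: [-0.7, 0.7, 0.3]
width: 0.0715
```

{"name": "move_arm", "arguments": {
  "motion": [
    [[0.5,0,0,0,0],[0.5,0,0,0,0],[0.5,0,0,0,0],[0.5,0,0,0,0]]
  ],
  "newtons": 5
}}

```text
time: 14.32
tool_pos: [0.5688, 0.2009, 0.0362]
ee_rot: [-0.0, 1.0, 0.03, 0.001]
contact_force: [-3.9, -1.4, 5.3]
width: 0.06
```

Run:
```python
from meas import *
from workcell import vision
go(.5687,.2007,.035,.061)
c=vision.camera("scene"); np.savez("scene3.npz",**c)
a=c["color"][100:230,330:430,::-1]
cv2.imwrite("pics/scene3.png",cv2.resize(a,None,fx=5,fy=4.6,interpolation=cv2.INTER_CUBIC))
for ce,a in caps(c,(350,385,160,215)): print(ce.round(1),a,onplane(c,[ce],.081)[0].round(4))
```

```text
t 14.325 pos [0.5688 0.2009 0.0362] ang 0.0602 tilt [ 0.001  0.    -1.   ] w 0.06 F [-3.95 -1.41  5.27] -> shift [-0.0001  0.0002  0.0012] turn -0.0008
[365.3 171.5] 38.8125 [0.5589 0.196  0.081 ]
```

View pics/scene3.png

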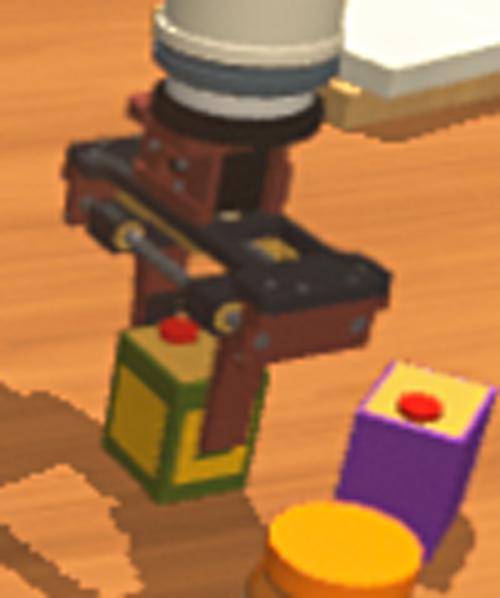

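{"name": "move_arm", "arguments": {
  "motion": [
    [[0.5,0,0,0,0],[0.5,0,0,0,0],[0.5,0,0,-0.01,0],[0.5,0,0,-0.05,0],[0.5,0,0,-0.1,0]]
  ],
  "newtons": 20
}}

```text
time: 15.0
tool_pos: [0.5676, 0.2005, 0.1338]
ee_rot: [0.0, 1.0, 0.03, -0.002]
contact_force: [0.1, -0.4, -3.1]
width: 0.0598
```

{"name": "move_arm", "arguments": {
  "motion": [
    [[0.5,0,0,-0.02,0],[0.5,0,0,-0.02,0]]
  ]
}}

```text
time: 15.25
tool_pos: [0.5692, 0.201, 0.1558]
ee_rot: [-0.0, 1.0, 0.03, 0.001]
contact_force: [0.1, 0.5, -3.1]
width: 0.0601
```

Run:
```python
from meas import *
from workcell import vision
go(.5636,-.0844,.155,.061)
c=vision.camera("scene")
a=c["color"][80:230,330:430,::-1]
cv2.imwrite("pics/scene4.png",cv2.resize(a,None,fx=4,fy=4,interpolation=cv2.INTER_CUBIC))
```

```text
t 15.25 pos [0.5692 0.201  0.1558] ang 0.06 tilt [ 0.003  0.001 -1.   ] w 0.0601 F [ 0.07  0.5  -3.14] -> shift [-0.0228  0.2846  0.0006] turn -0.001
```

View pics/scene4.png

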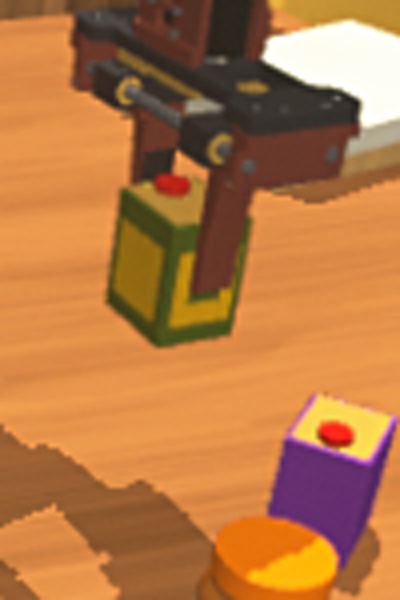

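{"name": "move_arm", "arguments": {
  "motion": [
    [[0.5,-0.005,0.05,0,0],[0.5,-0.01,0.11,0,0],[0.5,-0.014,0.17,0,0],[0.5,-0.018,0.225,0,0],[0.5,-0.021,0.265,0,0]]
  ]
}}

```text
time: 15.92
tool_pos: [0.5619, -0.0672, 0.151]
ee_rot: [-0.0, 1.0, 0.029, -0.003]
contact_force: [-0.2, 0.7, -2.6]
width: 0.0598
```

{"name": "move_arm", "arguments": {
  "motion": [
    [[0.5,-0.0015,0.015,0,0],[0.5,-0.0015,0.0196,0,0],[0.5,-0.0015,0.0196,0,0],[0.5,-0.0015,0.0196,0,0]]
  ]
}}

```text
time: 16.42
tool_pos: [0.5632, -0.0833, 0.1544]
ee_rot: [-0.0, 1.0, 0.031, -0.0]
contact_force: [0.3, -0.7, -3.9]
width: 0.0601
```

```bash
cat > look.py <<'E'
from meas import *
from workcell import vision
import sys
go(.5636,-.0844,.108,.061)
c=vision.camera("scene");np.savez("sceneL.npz",**c)
a=c["color"][100:250,180:330,::-1]
cv2.imwrite(sys.argv[1],cv2.resize(a,None,fx=4,fy=4,interpolation=cv2.INTER_CUBIC))
E
python3 look.py pics/l1.png
```

```text
t 16.425 pos [ 0.5632 -0.0833  0.1544] ang 0.0617 tilt [-0.  0. -1.] w 0.0601 F [ 0.26 -0.7  -3.86] -> shift [0.0003 0.0012 0.0464] turn 0.0007
```

View pics/l1.png

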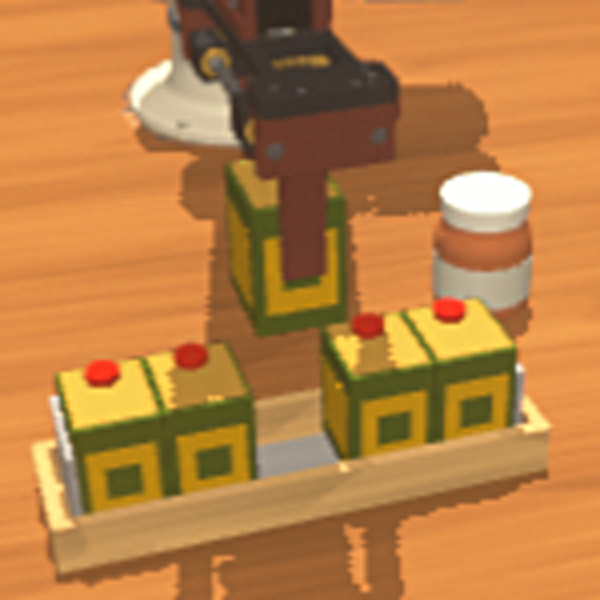

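{"name": "move_arm", "arguments": {
  "motion": [
    [[0.5,0.0003,0.001,0.015,0.0005],[0.5,0.0003,0.001,0.03,0.0005],[0.5,0.0003,0.001,0.03,0.0005],[0.5,0.0003,0.001,0.03,0.0005]]
  ]
}}

```text
time: 16.98
tool_pos: [0.5634, -0.0856, 0.1245]
ee_rot: [-0.0, 1.0, 0.03, -0.0]
contact_force: [0.1, -0.8, -3.4]
width: 0.0599
```

```bash
python3 look.py pics/l2.png;  python3 -c "
from h import *
go(.5636,-.0844,.044,.061)"
```

```text
t 16.975 pos [ 0.5634 -0.0856  0.1245] ang 0.0595 tilt [-0.  0. -1.] w 0.0599 F [ 0.14 -0.75 -3.38] -> shift [ 0.0003 -0.0011  0.0165] turn -0.0015
t 17.025 pos [ 0.5636 -0.0856  0.125 ] ang 0.0595 tilt [ 0.001 -0.    -1.   ] w 0.06 F [-0.2   0.11 -3.14] -> shift [ 0.     -0.0013  0.081 ] turn -0.0015
```

View pics/l2.png

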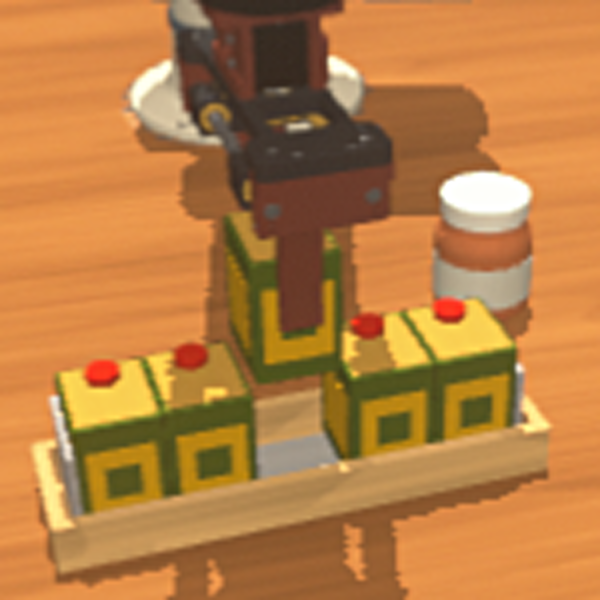

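{"name": "move_arm", "arguments": {
  "motion": [
    [[0.5,0,-0.0012,0,-0.001],[0.5,0,-0.0012,0.001,-0.001],[0.5,0,-0.0012,0.001,-0.001]]
  ]
}}

```text
time: 17.4
tool_pos: [0.5634, -0.0844, 0.1237]
ee_rot: [0.0, 1.0, 0.03, 0.0]
contact_force: [0.1, 0.4, -3.6]
width: 0.0603
```

Aligned at y = -0.0844. Lowering the foot just into the gap.

{"name": "move_arm", "arguments": {
  "motion": [
    [[0.5,0,0,0.005,0],[0.5,0,0,0.01,0],[0.5,0,0,0.013,0],[0.5,0,0,0.013,0]]
  ]
}}

```text
time: 17.9
tool_pos: [0.5631, -0.0844, 0.1101]
ee_rot: [-0.0, 1.0, 0.03, -0.0]
contact_force: [0.7, 0.2, -4.0]
width: 0.0596
```

```bash
python3 look.py pics/l3.png
```

```text
t 17.9 pos [ 0.5631 -0.0844  0.1101] ang 0.0605 tilt [-0.001  0.    -1.   ] w 0.0596 F [ 0.66  0.21 -3.97] -> shift [0.0005 0.0001 0.0021] turn -0.0005
```

View pics/l3.png

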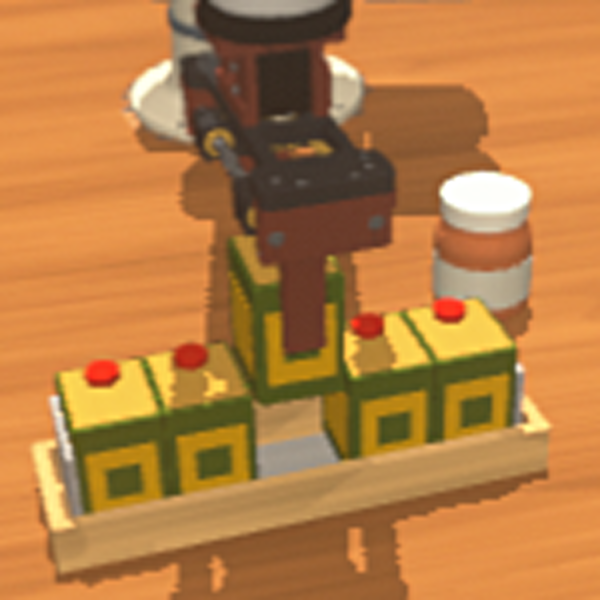

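{"name": "move_arm", "arguments": {
  "motion": [
    [[0.5,0.0003,0,0.005,0],[0.5,0.0003,0,0.01,0],[0.5,0.0003,0,0.015,0],[0.5,0.0003,0,0.02,0]]
  ]
}}

```text
time: 18.45
tool_pos: [0.5636, -0.0844, 0.0901]
ee_rot: [-0.0, 1.0, 0.03, -0.0]
contact_force: [-0.0, 0.3, -3.6]
width: 0.0599
```

{"name": "move_arm", "arguments": {
  "motion": [
    [[0.5,0,0,0.005,0],[0.5,0,0,0.01,0],[0.5,0,0,0.015,0],[0.5,0,0,0.015,0]]
  ]
}}

```text
time: 18.95
tool_pos: [0.5634, -0.0843, 0.075]
ee_rot: [-0.0, 1.0, 0.03, -0.001]
contact_force: [0.7, -0.4, -2.4]
width: 0.0601
```

```bash
python3 look.py pics/l4.png
```

```text
t 18.95 pos [ 0.5634 -0.0843  0.075 ] ang 0.0605 tilt [-0.001  0.    -1.   ] w 0.0601 F [ 0.7  -0.44 -2.42] -> shift [ 0.0002  0.0001 -0.033 ] turn -0.0005
```

View pics/l4.png

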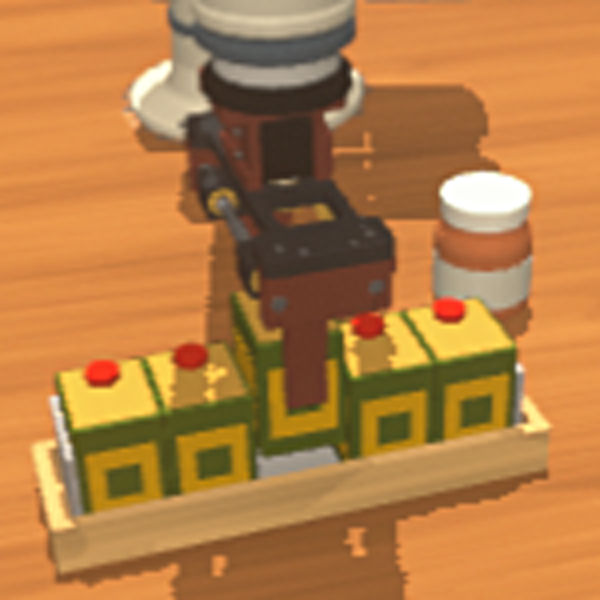

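{"name": "move_arm", "arguments": {
  "motion": [
    [[0.5,0,0,0.003,0],[0.5,0,0,0.006,0],[0.5,0,0,0.009,0],[0.5,0,0,0.012,0]]
  ]
}}

```text
time: 19.5
tool_pos: [0.5637, -0.0844, 0.0634]
ee_rot: [-0.0, 1.0, 0.03, -0.0]
contact_force: [-0.9, -0.1, -3.4]
width: 0.0601
```

{"name": "move_arm", "arguments": {
  "motion": [
    [[0.5,0,0,0.004,0],[0.5,0,0,0.008,0],[0.5,0,0,0.012,0],[0.5,0,0,0.014,0]]
  ]
}}

```text
time: 20.0
tool_pos: [0.5635, -0.0843, 0.0492]
ee_rot: [-0.0, 1.0, 0.03, -0.0]
contact_force: [1.5, -0.3, -3.0]
width: 0.0599
```

{"name": "move_arm", "arguments": {
  "motion": [
    [[0.5,0,0,0.002,0],[0.5,0,0,0.004,0],[0.5,0,0,0.004,0]]
  ]
}}

```text
time: 20.38
tool_pos: [0.5636, -0.0843, 0.0455]
ee_rot: [-0.0, 1.0, 0.03, -0.0]
contact_force: [0.0, 0.2, -3.4]
width: 0.0599
```

{"name": "move_arm", "arguments": {
  "motion": [
    [[0.5,0,0,0.001,0],[0.5,0,0,0.0015,0]]
  ]
}}

```text
time: 20.62
tool_pos: [0.5637, -0.0844, 0.0442]
ee_rot: [0.0, 1.0, 0.03, 0.0]
contact_force: [-1.0, 0.2, -0.6]
width: 0.0598
```

{"name": "move_arm", "arguments": {
  "motion": [
    [[0.5,0,0,0.0005,0],[0.5,0,0,0.0005,0]]
  ]
}}

```text
time: 20.88
tool_pos: [0.5637, -0.0844, 0.0442]
ee_rot: [0.0, 1.0, 0.03, 0.0]
contact_force: [-2.9, 0.3, 0.6]
width: 0.0596
```

{"name": "move_arm", "arguments": {
  "motion": [
    [[0.75,0,0,0,0],[0.85,0,0,0,0],[1,0,0,0,0],[1,0,0,0,0],[1,0,0,0,0]]
  ]
}}

```text
time: 21.5
tool_pos: [0.5637, -0.0844, 0.0436]
ee_rot: [-0.0, 1.0, 0.03, -0.0]
contact_force: [0.0, 0.3, -0.6]
width: 0.0878
```

```bash
python3 look.py pics/l5.png
```

```text
t 21.5 pos [ 0.5637 -0.0844  0.0436] ang 0.0604 tilt [-0.  0. -1.] w 0.0878 F [ 0.02  0.27 -0.59] -> shift [-0.0001 -0.     -0.0644] turn -0.0006
```

View pics/l5.png

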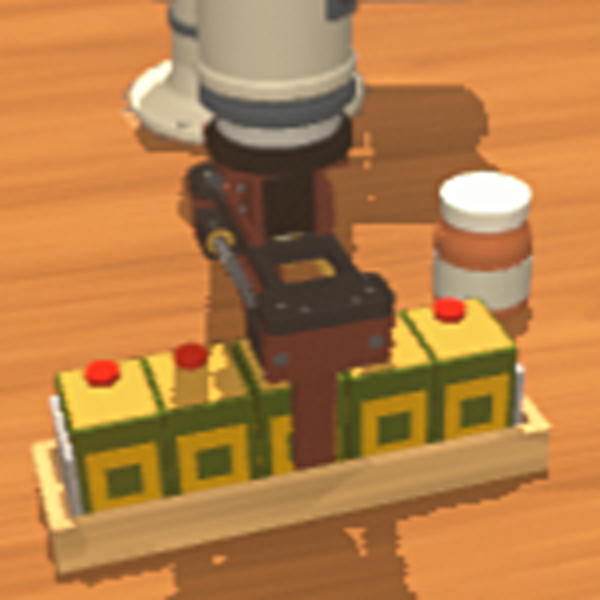

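The tin is level with its neighbours and the fingers are fully open and clear. Now I withdraw straight up, then sideways so both cameras can see.

{"name": "move_arm", "arguments": {
  "motion": [
    [[1,0,0,-0.01,0],[1,0,0,-0.03,0],[1,0,0,-0.06,0],[1,0,0,-0.1,0],[1,0,0,-0.15,0]]
  ]
}}

```text
time: 22.18
tool_pos: [0.5633, -0.0843, 0.1959]
ee_rot: [0.0, 1.0, 0.03, 0.0]
contact_force: [-0.1, 0.5, -0.1]
width: 0.0877
```

{"name": "move_arm", "arguments": {
  "motion": [
    [[1,0,-0.05,-0.01,0],[1,0,-0.11,-0.01,0],[1,0,-0.17,-0.01,0],[1,0,-0.23,-0.01,0],[1,0,-0.29,-0.01,0]]
  ]
}}

```text
time: 22.8
tool_pos: [0.546, 0.207, 0.2059]
ee_rot: [-0.0, 1.0, 0.03, 0.001]
contact_force: [0.7, -0.9, 0.0]
width: 0.0879
```

Run:
```python
from meas import *
from workcell import vision
go(.5636,.2,.2,.061)
for n in("scene","top"):
    c=vision.camera(n); np.savez(n+"9.npz",**c)
    im=c["color"][:,:,::-1]
    a=im[100:250,180:440] if n=="scene" else im[110:240,130:400]
    cv2.imwrite(f"pics/{n}9.png",cv2.resize(a,None,fx=2.9,fy=2.9,interpolation=cv2.INTER_CUBIC))
    for r,a in (tops(c,(200,310,165,210),.083) if n=="top" else []): print("  top",np.round(r[0],1),np.round(r[1],1),round(r[2],1),a)
    C=cloud(c)
    for ce,a in caps(c,(185,297,174,245) if n=="scene" else (200,310,165,210)):
        u,v=ce.round().astype(int);print(n,ce.round(1),a,onplane(c,[ce],.089)[0].round(4),C[v,u,2].round(4))
```

```text
t 22.8 pos [0.546  0.207  0.2059] ang 0.0603 tilt [ 0.003  0.001 -1.   ] w 0.0879 F [ 0.73 -0.94  0.02] -> shift [0.0171 0.0081 0.0059] turn -0.0007
scene [291.6 177. ] 42.5625 [0.5481 0.0127 0.089 ] 0.0893
scene [271.6 180.8] 45.1875 [ 0.5515 -0.036   0.089 ] 0.0878
scene [249.7 184.5] 44.4375 [ 0.5535 -0.0873  0.089 ] 0.0878
scene [227.1 188.6] 47.0625 [ 0.5565 -0.1393  0.089 ] 0.0892
scene [205.  192.8] 48.625 [ 0.5604 -0.1887  0.089 ] 0.0877
  top [ 569.6 -159.5] [59.4 95.3] 4.4 7975
  top [564.4 -82.5] [59.5 46.5] 3.8 3992
  top [561.   -7.1] [58.4 94.9] 3.7 7799
top [291.1 188.6] 30.5 [ 0.5542 -0.1857  0.089 ] 0.09
top [274.  189.8] 29.0 [ 0.5506 -0.1361  0.089 ] 0.0904
top [255.8 190.8] 28.25 [ 0.5473 -0.0835  0.089 ] 0.0921
top [238.1 191.2] 31.375 [ 0.5459 -0.0324  0.089 ] 0.09
top [220.8 192.3] 31.0625 [0.5424 0.0174 0.089 ] 0.0886
```

View pics/scene9.png

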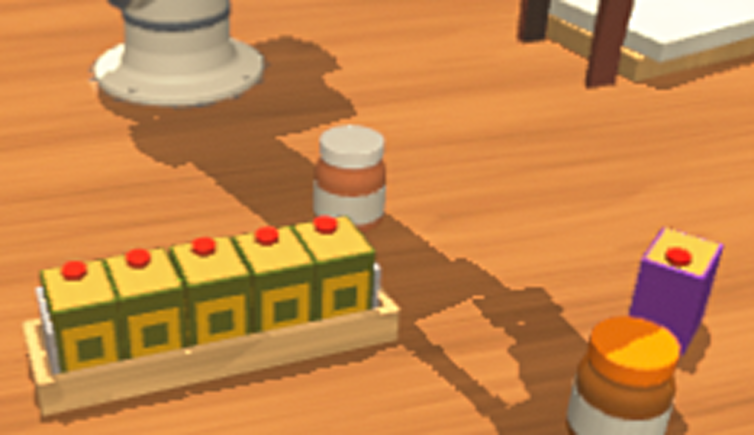

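View pics/top9.png

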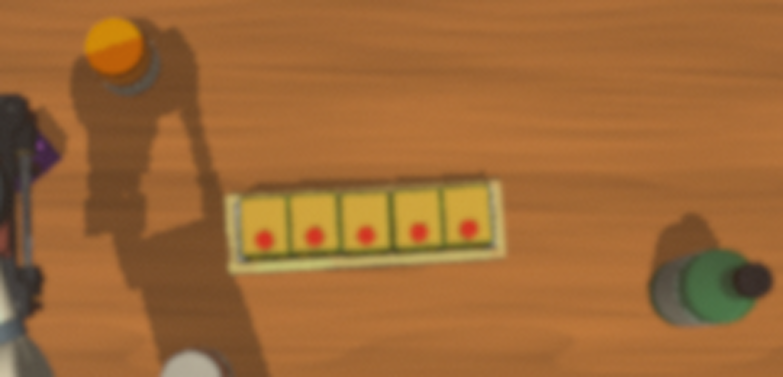

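```bash
python3 -c "
from workcell import ticket
print(ticket.finish_job())"
```

```text
the job is handed in; nothing more can be done
None
```

The oil tin is in the middle gap of the row, cap on the same side as the others. I handed the job in at about 23 s of the 58 s allowed. No verdict is reported.

**What I did**
- I eased both pairs back to their end plates with the shut fingers, pushing low. Each slid at about 4 N, then stopped hard. The highest force read was 16.5 N.
- I squared the lone tin with two light squeezes of 5 N, gripped it across its long sides and lifted it over the row.
- I lowered it into the gap with no sideways contact felt, set it on the tray's floor, opened the fingers and moved the arm clear.

**Last checks**
- **Fit:** In both pictures the five caps stand in line at even spacing, about 49 to 53 mm apart. The tin's cap is about 1 mm or less off the line of its neighbours.
- **Height:** The tin's cap reads 88 mm in one camera and 92 mm in the other, where 89 mm is right. I count this as depth noise, because its neighbours scatter from 88 to 90 mm and the tool height at release matched the floor.
- **Squareness:** The row and the tin read 3.7 to 4.4° in the top view, so they agree within 1°.
- **Bystanders:** The jars, the bottle and the purple tin look unmoved, but I checked them only by eye.

**What disagreed:** The two cameras differed by up to 6 mm in absolute position. I used finger contact for the position along the row and the squeezed tin as a reference across it. I did not measure the tin's offset from the tray's middle directly. In the pictures it is about 1 mm along the row and within about 2 mm across, against limits of 12 mm and 8 mm.

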